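# Switch off behind the splash guard with the dipping hook

## Robot

A 6-joint arm with a two-finger parallel gripper is mounted at the origin on a cart in front of the work surface, level with it; the furniture and walls round the work are solid. World frame = base frame: x ahead of the robot, y to its left, z up, the work surface at z = 0. Lengths are in m, angles in rad, forces in N, time in s.
With the tool pointing down it reaches from about 0.375 to 0.9 m from the base axis. Payload 3.1 kg.
Tool frame: the origin (TCP) lies between the finger pads; the fingertips stand manip.nose_length ahead of it and the grasp point (between the pads) lies 5 mm behind it (manip.nose_length is the distance from the TCP to the fingertips, in m); z points along the fingers, y is the line along which they close (so a half turn about z gives the same grasp; the last joint's range is limited). The gripper opens to 85 mm and grips with 20 to 120 N. Pads are 22 mm wide; open, the fingers measure 114 mm over their backs; the gripper's body (76 mm by 85 mm) begins 54 mm behind the grasp point. The pads swing forward as they close: fully open they stand 13 mm farther back than shut.
Start: joints at [-1.375, 0.527, 1.433, -0, 1.181, -0.178], TCP at [0.228, -0.582, 0.245] pointing down, gripper open.
Joint ranges: [-3.08, 3.08], [-0.75, 2.2], [0.22, 2.44], [-1.43, 4.57], [0, 2.65], [-2.85, 2.85]. Speed limits (rad/s): [2.79, 2.79, 3.14, 3.14, 3.14, 3.14].

## Interface

Orientations are given as a unit quaternion [x, y, z, w].
In Python, from station import monitor, eyes, job, manip gives the robot as it stands.
- The arm moves only by the shell command python3 -m pendant 'ROWS' [FORCE]. ROWS is JSON, a list that holds one entry, the list of rows, each a list of 7 numbers: the shift along the tool's x, y, z as a fraction of full scale, then the turn, a rotation vector about the tool's x, y, z as a fraction of full scale, then the opening, from 0 (shut) to 1 (fully open). A call has 1 to 20 rows; each row shifts and turns the commanded pose from where the row before left it, along the tool's axes as they then stand; what a row does not reach is not made up. Full scale, the value 1, is 800 mm for a shift and 0.12 rad for a turn. A row lasts 1/10 s, in which the tool goes at most 50 mm and 8.59 degrees, less where a joint would pass 70% of its speed; a pose out of reach is approached as far as the arm can. A call with a number of a shift or a turn outside -1 to 1 is refused whole. A call with a gripper value outside its range is refused whole. The fingers move at their own pace and stop on an object; FORCE is the grip in N (left out, the last holds). Time passes only in rows, so rows that do not move let the fingers close. It gives the time, the measured TCP pose, the force, the opening and the grip force at its end, in the units of the state.
- monitor.sense(): the state, without advancing time (a new reading comes with each control period).
- eyes.snapshot(name): name is "side" or "top" or "wrist"; returns a dict with "pixels" (384x512x3 uint8, red, green, blue), "depth" (384x512 float32, m along the optical axis (not along the pixel's ray), 0 where there is no reading), "intrinsics" (3x3 intrinsics, pixels), "eye" and "attitude" of the camera in the world. Camera axes: x right, y down, z forward; pixel columns grow to the right and rows downward; lengths in m; the calibration is good to about 2 mm. A picture is of the moment at which its call begins.
- job.sign_off(): hands the job in; it is judged then, once.
The state is a dict: "t": time; "q": joint angles; "qd": joint speeds; "tau": joint torques, N m; "tcp_pos": TCP position; "tool_rot": TCP orientation; "force": force on the tool from outside, world axes, zero at the start; "ft_torque": the same for the moment, N m; "finger_gap": opening from 0.0 (shut) to 1.0 (fully open); "gripper_force": force on a finger pad.
Only numpy, scipy, OpenCV 4.12 (cv2) and the standard library are available. Lean on these libraries where they do the work, as an engineer would, in place of code of your own. Each camera call takes 0.05 s, during which the arm holds its last target. There are 200 camera calls.

## Task

Switch the wax station off: take the dipping hook from its rest, reach over the clear splash guard with it and pull the red toggle over towards the front of the guard until it snaps across, then lay the hook back in its rest just as it lay. Work the toggle with the hook alone: keep the hand and arm off the switches, do not lean on the guard, and leave the white toggle and the jug, mould and jar as they are.

Things in the scene. Friction and masses are not known exactly. Their poses are not given: they have to be found in the camera images.
- hook: dipping hook, loose, about 0.13 kg: flat-sided wooden handle 104 mm long, 18 wide, 20 high, a brass ferrule and a 6 mm steel rod bent square at its end. Origin at the handle's centre; x along the handle to the bend, z up as it lies in its rest. The bend is at x = 220 mm; the bent leg goes 40 mm along -z to a 10 mm ball
- hook_handle (a point): centre of the hook's handle (the hook's origin and axes), 75 mm above the table as it lies in the rest
- hook_tip (a point): centre of the 10 mm ball at the hook's bent end: at (220, 0, -40) mm in the hook's axes
- rest: fixed dark steel rest, hook lying level in two upright forks open upwards. Origin on the table under the handle's centre, x along the lying hook to its bend. Foot 215 x 74 x 8 mm. Forks 12 mm thick: at x = -42 mm for the handle (slot 24 mm wide, floor z = 65, prong tops z = 88 mm), at x = 120 mm for the rod (slot 12 mm, floor z = 72, tops z = 95). Handle free to grip from x = -20 to 50 mm
- rest_handle (a point): where the centre of the handle belongs in the rest: 75 mm above the rest's origin
- rest_tip (a point): where the ball of the hook belongs when it lies in the rest: at (220, 0, 35) mm of the rest
- station: fixed steel foot plate with a low wiring trunk along its back (x -95 to 105 mm, y -107 to 107 mm, 6 mm thick) under the guard and the two switches. Origin on the table under the line of the toggles' pivots, midway between them; x points from the guard's front wall to the switches, away from the robot
- guard: fixed clear splash guard with thin aluminium edges, origin and axes as the station: front wall at x = -70 mm, side walls at y = 98 and -98 mm from x = -70 to 40 mm, all 160 mm high above the table; open on top and behind. A rod held level over it is too high to catch a toggle: the hook must dip about 25 to 45 degrees over the front wall
- switch_red: fixed grey switch block, 72 x 56 mm, its top 44 mm above the table, with the red toggle; origin at its base, 6 mm above the table; axes as the station's. It stands at y = 42 or -42 mm of the station, the white one in the other place
- switch_red_knob (a point): centre of the red knob (18 mm across) on the toggle, moves with it. Pivot: at (0, 0, 44) mm of its switch, about the switch's y; knob centre 46 mm from the pivot, so it starts 19 mm behind it (+x), 92 mm above the table, and ends 19 mm before it. Neck under the knob 12 mm thick, then an 8 mm stem
- switch_red_toggle (a joint): red toggle, rad: 0 = leaning back, away from the guard's front wall (on); 0.84 = leaning to the front wall (off). Over-centre spring: about 2.5 N at the knob at first, less towards the middle; past 0.42 it snaps across by itself
- switch_white: the same switch block with the white toggle; to be left alone
- switch_white_knob (a point): centre of the white knob, 84 mm beside the red one
- switch_white_toggle (a joint): white toggle, rad: 0 = leaning back, as it starts and must stay
- pouring_jug: small steel pouring jug, 67 x 110 mm, 88 mm high, loose, left of the guard; origin at its underside; a bystander
- silicone_mould: pink round mould, 68 mm across, 51 mm high, loose, left of the guard; origin at its underside; a bystander
- jar_purple: glass with violet wax chips, 58 mm across, 72 mm high, loose, behind the rest; origin at its underside; a bystander

How it is judged:
On the way, in this order (a step that is already met when the one before it is completed fails the run):
1. the hook is lifted out of its rest in the gripper (height (world z) of hook_handle above 0.13 m and contact force between the fingers and hook above 1 N), for 0.2 s.
2. the red toggle has been pulled over to the front while the gripper holds the hook (value of joint switch_red_toggle above 0.75 rad and contact force between the fingers and hook above 1 N), for 0.2 s.
At the end, for the whole second after the job is handed in: The red toggle leans fully to the front (joint over 0.75 of 0.84 rad), the white one still leans fully back (under 0.1 rad), and the hook lies still and released in both forks of its rest, handle centre within 18 mm and hook tip within 22 mm of where they lay at the start (value of joint switch_red_toggle above 0.75 rad and value of joint switch_white_toggle below 0.1 rad and distance between hook_handle and rest_handle below 0.018 m and distance between hook_tip and rest_tip below 0.022 m and linear speed of hook below 0.02 m/s); the robot touches nothing.
It fails at once if the hand or arm touches a switch or toggle (over 0.5 N) (contact force between any of the fingers, the arm and switch_red above 0.5 N or contact force between any of the fingers, the arm and switch_white above 0.5 N).
It fails at once if the white toggle is moved from its back position (over 0.3 rad) (value of joint switch_white_toggle above 0.3 rad).
It fails at once if the splash guard is leaned on (over 15 N from the hook, over 8 N from the hand or arm) (contact force between hook and guard above 15 N or contact force between any of the fingers, the arm and guard above 8 N).
It fails at once if the jug, the mould or the jar is pushed away (over 25 mm) or tipped (over 0.4 rad) (distance of any of pouring_jug, silicone_mould, jar_purple from where it was at the start of the episode above 0.025 m or angle between any of pouring_jug, silicone_mould, jar_purple's own z axis and vertical above 0.4 rad).
It also fails if it takes over 54 s, if anything falls off the work surface, if the arm or the gripper's body presses on something with over 40 N, if the wrist force passes 120 N, or if a joint passes its speed limit or range.

## Working session

There is one attempt and no reset: what is moved stays moved. The work goes in short steps, Python scripts to look and compute and a shell command to move; the robot and the scene stay as the last step left them, time stands still between calls to the robot, and variables do not carry over. Pictures are saved under pics/ and viewed, at most 10 in all, crops included, and the job is handed in when it is done.

```bash
ls; mkdir -p pics
python3 - <<'E'
from station import monitor, eyes, job, manip
import cv2,numpy as np
print(manip.nose_length, monitor.sense())
for n in ("top","side"):
    s=eyes.snapshot(n); cv2.imwrite(f"pics/{n}0.png",s["pixels"][:,:,::-1]); np.savez(f"pics/{n}0.npz",**s)
    print(n,s["intrinsics"],s["eye"],s["attitude"])
E
```

```text
pics
0.014 {'t': 0.0, 'q': array([-1.37549163e+00,  5.28443954e-01,  1.43391097e+00,  9.17296404e-06,
        1.18142305e+00, -1.78488295e-01]), 'qd': array([ 0.00073802,  0.00193978, -0.00036591, -0.00096206, -0.0001167 ,
       -0.00080981]), 'tau': array([ 8.51976420e-04, -4.42348909e+01, -1.78023040e+01,  3.19934065e-05,
        8.36630148e-03,  5.92962948e-06]), 'tcp_pos': array([ 0.22811744, -0.58113492,  0.24434449]), 'tool_rot': array([ 9.82585367e-01,  1.85808509e-01, -4.94607567e-06, -1.09265658e-03]), 'force': array([ 0.09172291, -0.11910063, -0.08475016]), 'ft_torque': array([ 0.01283403,  0.0072305 , -0.00279487]), 'gripper_force': 0.0, 'finger_gap': 0.9999555002077156}
top [[414.63175297   0.         254.66896164]
 [  0.         414.63175297 188.75029987]
 [  0.           0.           1.        ]] [0.35299668 0.25139546 1.07374079] [ 0.71425264 -0.69397232  0.06877979 -0.05928683]
side [[493.30750952   0.         256.71769342]
 [  0.         493.30750952 189.58441499]
 [  0.           0.           1.        ]] [1.31676974 0.08165893 0.84590395] [ 0.71355712  0.57055631 -0.25481906 -0.31681064]
```

View pics/top0.png

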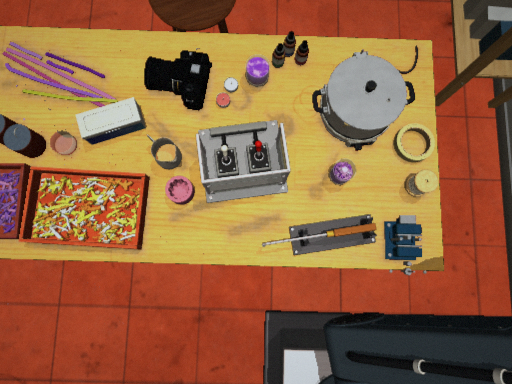

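View pics/side0.png

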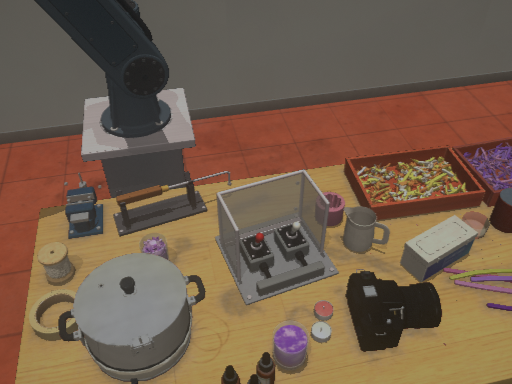

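Top view: the hook lies in its rest with the handle at about (355,231) and the tip at about (264,244). The red knob is at (259,146) and the white one at (225,150). Side view: the red knob is at (260,238), the white one at (295,226), and the bent tip is at (229,178).

```bash
cat > h.py <<'E'
import numpy as np,cv2
from scipy.spatial.transform import Rotation as R
def cloud(s):
    K=s["intrinsics"];d=s["depth"];v,u=np.indices(d.shape)
    p=np.stack([(u-K[0,2])/K[0,0]*d,(v-K[1,2])/K[1,1]*d,d],-1)
    P=p@R.from_quat(s["attitude"]).as_matrix().T+s["eye"]; P[d==0]=np.nan; return P
def ray(s,u,v,z):
    K=s["intrinsics"];r=R.from_quat(s["attitude"]).apply([(u-K[0,2])/K[0,0],(v-K[1,2])/K[1,1],1.])
    return s["eye"]+r*(z-s["eye"][2])/r[2]
def ray2(s1,p1,s2,p2):
    A=[];b=[]
    for s,(u,v) in((s1,p1),(s2,p2)):
        K=s["intrinsics"];r=R.from_quat(s["attitude"]).apply([(u-K[0,2])/K[0,0],(v-K[1,2])/K[1,1],1.]);r/=np.linalg.norm(r)
        M=np.eye(3)-np.outer(r,r);A.append(M);b.append(M@s["eye"])
    return np.linalg.lstsq(np.vstack(A),np.hstack(b),rcond=None)[0]
def cen(m,lo,hi):
    mm=np.zeros_like(m);mm[lo[1]:hi[1],lo[0]:hi[0]]=m[lo[1]:hi[1],lo[0]:hi[0]]
    v,u=np.nonzero(mm);return (u.mean(),v.mean()),len(u),(u.min(),u.max(),v.min(),v.max())
E
python3 - <<'E'
from h import *
t=dict(np.load("pics/top0.npz"));s=dict(np.load("pics/side0.npz"))
def hsv(x):return cv2.cvtColor(x["pixels"],cv2.COLOR_RGB2HSV)
H=hsv(t);G=hsv(s)
red=lambda H:((H[...,0]<6)|(H[...,0]>174))&(H[...,1]>170)&(H[...,2]>110)
wht=lambda H:(H[...,1]<40)&(H[...,2]>190)
rt=cen(red(H),(245,130),(275,165));rs=cen(red(G),(245,225),(275,255))
print("red",rt,rs,ray2(t,rt[0],s,rs[0]),ray(t,*rt[0],.092),ray(s,*rs[0],.092))
wt=cen(wht(H),(212,138),(238,165));ws=cen(wht(G),(284,216),(306,240))
print("wht",wt,ws,ray2(t,wt[0],s,ws[0]),ray(t,*wt[0],.092),ray(s,*ws[0],.092))
P=cloud(t)
br=(H[...,0]>5)&(H[...,0]<18)&(H[...,1]>140)
m=br&(P[...,2]>.05)&(P[...,2]<.11);m[:200]=0;m[260:]=0;m[:,:300]=0;m[:,385:]=0
v,u=np.nonzero(m);print("handle",cv2.minAreaRect(np.c_[u,v].astype(np.float32)),np.median(P[m],0))
q=np.array([ray(t,a,b,.085)[:2] for a,b in zip(u,v)],np.float32);print(len(u),cv2.minAreaRect(q))
# hook points
z=P[...,2];m=(z>.045)&(z<.105);m[:205]=0;m[260:]=0;m[:,:255]=0;m[:,380:]=0
q=P[m];c=q[:,:2].mean(0);print("pts",len(q),cv2.fitLine(q[:,:2].astype(np.float32),cv2.DIST_HUBER,0,.01,.01).ravel())
# foot plate
m=(z>.003)&(z<.02);m[:205]=0;m[262:]=0;m[:,:275]=0;m[:,384:]=0
m&=(H[...,2]<110);q=P[m][:,:2].astype(np.float32);print("foot",len(q),cv2.minAreaRect(q),np.linalg.norm(q.std(0)))
# rim
m=(z>.15)&(z<.17);m[:110]=0;m[205:]=0;m[:,:190]=0;m[:,300:]=0
q=P[m][:,:2].astype(np.float32);print("rim",len(q),cv2.minAreaRect(q),cv2.boxPoints(cv2.minAreaRect(q)))
m=(G[...,1]<60)&0
for n,i,x0,y0,x1,y1 in(("a",t,190,110,385,260),("b",s,100,140,340,290)):
    c=i["pixels"][y0:y1,x0:x1,::-1];cv2.imwrite(f"pics/c{n}.png",cv2.resize(c,None,fx=3.3,fy=3.3,interpolation=cv2.INTER_CUBIC))
a=[cv2.imread(f"pics/c{n}.png") for n in"ab"]
w=max(x.shape[1] for x in a)
E
```

```text
red ((np.float64(257.92105263157896), np.float64(144.1578947368421)), 38, (np.int64(255), np.int64(261), np.int64(141), np.int64(150))) ((np.float64(259.2903225806452), np.float64(235.83870967741936)), 31, (np.int64(256), np.int64(262), np.int64(233), np.int64(238))) [0.64377606 0.23614249 0.09556177] [0.64475897 0.23570387 0.092     ] [0.64063937 0.23726266 0.092     ]h.py:18: RuntimeWarning: Mean of empty slice.
  v,u=np.nonzero(mm);return (u.mean(),v.mean()),len(u),(u.min(),u.max(),v.min(),v.max())
  ret = ret.dtype.type(ret / rcount)
Traceback (most recent call last):
  File "h.py", line 18, in cen
    v,u=np.nonzero(mm);return (u.mean(),v.mean()),len(u),(u.min(),u.max(),v.min(),v.max())
                                                          ~~~~~^^
ValueError: zero-size array to reduction operation minimum which has no identity
```

```bash
cat > m.py <<'E'
from h import *
t=dict(np.load("pics/top0.npz"));s=dict(np.load("pics/side0.npz"))
def hsv(x):return cv2.cvtColor(x["pixels"],cv2.COLOR_RGB2HSV)
H=hsv(t);G=hsv(s)
red=lambda H:((H[...,0]<6)|(H[...,0]>174))&(H[...,1]>150)&(H[...,2]>70)
wht=lambda H:(H[...,1]<60)&(H[...,2]>170)
for n,f,a,b in(("red",red,((245,132),(275,160)),((248,225),(272,250))),("wht",wht,((216,140),(234,160)),((286,216),(304,236)))):
    rt=cen(f(H),*a);rs=cen(f(G),*b)
    print(n,rt[1:],rs[1:],ray2(t,rt[0],s,rs[0]),ray(t,*rt[0],.092),ray(s,*rs[0],.092))
P=cloud(t);z=P[...,2]
br=(H[...,0]>5)&(H[...,0]<18)&(H[...,1]>140)
m=br&(z>.05)&(z<.11);m[:200]=0;m[260:]=0;m[:,:300]=0;m[:,385:]=0
v,u=np.nonzero(m);print("handle z",np.median(z[m]))
q=np.array([ray(t,a,b,.085)[:2] for a,b in zip(u,v)],np.float32);print(len(u),cv2.minAreaRect(q))
m=(z>.045)&(z<.105);m[:205]=0;m[260:]=0;m[:,:255]=0;m[:,380:]=0
q=P[m];print("pts",len(q),cv2.fitLine(q[:,:2].astype(np.float32),cv2.DIST_HUBER,0,.01,.01).ravel())
m=(z>.003)&(z<.02);m[:205]=0;m[262:]=0;m[:,:275]=0;m[:,384:]=0
m&=(H[...,2]<110);m=cv2.morphologyEx(m.astype(np.uint8),cv2.MORPH_OPEN,np.ones((3,3)))>0
q=P[m][:,:2].astype(np.float32);print("foot",len(q),cv2.minAreaRect(q))
m=(z>.15)&(z<.17);m[:110]=0;m[205:]=0;m[:,:190]=0;m[:,300:]=0
q=P[m][:,:2].astype(np.float32);print("rim",len(q),cv2.boxPoints(cv2.minAreaRect(q)),cv2.minAreaRect(q))
for n,i,x0,y0,x1,y1 in(("a",t,190,110,385,260),("b",s,100,150,340,300)):
    c=i["pixels"][y0:y1,x0:x1,::-1];cv2.imwrite(f"pics/c{n}.png",cv2.resize(c,None,fx=3.3,fy=3.3,interpolation=cv2.INTER_CUBIC))
E
python3 m.py
```

```text
red (57, (np.int64(255), np.int64(261), np.int64(141), np.int64(151))) (45, (np.int64(256), np.int64(263), np.int64(233), np.int64(240))) [0.64162879 0.23620717 0.09174243] [0.64141395 0.23550937 0.092     ] [0.6419662  0.23686214 0.092     ]
wht (32, (np.int64(218), np.int64(231), np.int64(145), np.int64(152))) (12, (np.int64(295), np.int64(298), np.int64(222), np.int64(225))) [0.63075931 0.31911299 0.09913937] [0.63271192 0.31926905 0.092     ] [0.62423098 0.3217347  0.092     ]
handle z 0.08440407846335951
324 ((0.4356708824634552, 0.03673738241195679), (0.018729692324995995, 0.1781160533428192), 10.964326858520508)
pts 736 [ 0.18048301 -0.9835781   0.4352529   0.045394  ]
foot 1536 ((0.43473944067955017, 0.04332096874713898), (0.07243548333644867, 0.2037651687860489), 10.573012351989746)
rim 638 [[0.53058594 0.36309284]
 [0.5633493  0.16189551]
 [0.68002695 0.18089557]
 [0.6472636  0.3820929 ]] ((0.6053064465522766, 0.2719942033290863), (0.11821454018354416, 0.20384752750396729), 9.248982429504395)
```

```bash
ls pics
```

```text
ca.png
cb.png
side0.npz
side0.png
top0.npz
top0.png
```

View pics/ca.png

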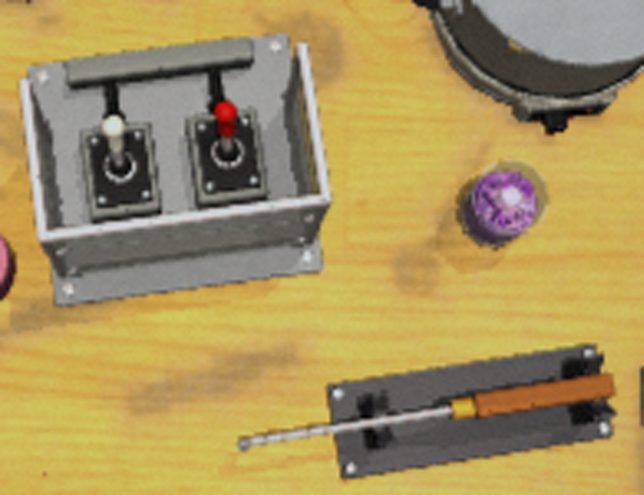

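View pics/cb.png

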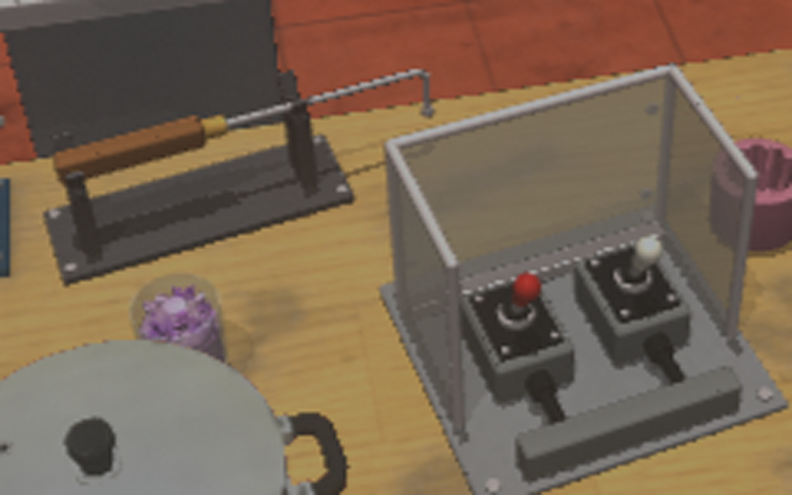

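Top crop: the wooden handle runs from (476,404) to (613,385) and the tip is at (243,445). The red toggle is on the rest's side. Side crop: the bend is at (425,72), the ball at (428,112), and the red knob at (527,288), leaning back.

Run:
```python
from h import *
t=dict(np.load("pics/top0.npz"));s=dict(np.load("pics/side0.npz"))
f=lambda x,y:(190+x/3.3,110+y/3.3); g=lambda x,y:(100+x/3.3,150+y/3.3)
a=ray(t,*f(613,385),.08);b=ray(t,*f(476,404),.08);tip=ray(t,*f(243,445),.075)
print(a,b,np.linalg.norm(a-b),(a+b)/2,tip)
print("ball",ray2(t,f(243,445),s,g(428,112)),"bend side",ray(s,*g(425,72),.075),"ball side",ray(s,*g(428,112),.035))
d=(tip-(a+b)/2)[:2];print("len",np.linalg.norm(d),np.degrees(np.arctan2(d[1],d[0])))
print("jar",ray(t,342,171,.05))
```

```text
[ 0.45145618 -0.05350609  0.08      ] [0.43475508 0.04684007 0.08      ] 0.10172648969320726 [ 0.44310563 -0.00333301  0.08      ] [0.40068537 0.21529743 0.075     ]
ball [0.40278831 0.21500435 0.03506508] bend side [0.40360968 0.21536936 0.075     ] ball side [0.40294876 0.21615896 0.035     ]
len 0.22270777081303536 100.98050422992159
jar [0.59343514 0.01977336 0.05      ]
```

```bash
python3 -m pendant '[[[0,0,0,0,0,-1,1],[0,0,0,0,0,-1,1],[0,0,0,0,0,-1,1],[0,0,0,0,0,-1,1],[0,0,0,0,0,-1,1],[0,0,0,0,0,-1,1],[0,0,0,0,0,-1,1],[0,0,0,0,0,-1,1],[0,0,0,0,0,-1,1],[0,0,0,0,0,-1,1],[0,0,0,0,0,-1,1],[0,0,0,0,0,-0.5,1]]]'
```

```text
t: 1.3
tcp_pos: [0.2281, -0.5814, 0.2447]
tool_rot: [0.638, 0.77, 0.0, -0.001]
force: [0.9, -0.3, 0.3]
finger_gap: 1.001
gripper_force: 0.0
```

```bash
python3 -m pendant '[[[0.0485,0.0285,0.0058,0,0,0,1],[0.0485,0.0285,0.0058,0,0,0,1],[0.0485,0.0285,0.0058,0,0,0,1],[0.0485,0.0285,0.0058,0,0,0,1],[0.0485,0.0285,0.0058,0,0,0,1],[0.0485,0.0285,0.0058,0,0,0,1],[0.0485,0.0285,0.0058,0,0,0,1],[0.0485,0.0285,0.0058,0,0,0,1],[0.0485,0.0285,0.0058,0,0,0,1],[0.0485,0.0285,0.0058,0,0,0,1],[0.0485,0.0285,0.0058,0,0,0,1],[0.0485,0.0285,0.0058,0,0,0,0.7],[0.0485,0.0285,0.0058,0,0,0,0.7],[0.0485,0.0285,0.0058,0,0,0,0.7],[0,0,0,0,0,0,0.7],[0,0,0,0,0,0,0.7]]]'
python3 - <<'E'
from h import *
from station import eyes,monitor
s=eyes.snapshot("wrist");np.savez("pics/w1.npz",**s);cv2.imwrite("pics/w1.png",s["pixels"][:,:,::-1])
print(monitor.sense()["tcp_pos"])
H=cv2.cvtColor(s["pixels"],cv2.COLOR_RGB2HSV);P=cloud(s)
m=(H[...,0]>4)&(H[...,0]<16)&(H[...,1]>140)&(P[...,2]>.06)&(P[...,2]<.1)
q=P[m][:,:2].astype(np.float32);print(len(q),cv2.minAreaRect(q),cv2.fitLine(q,cv2.DIST_HUBER,0,.01,.01).ravel(),np.median(P[m][:,2]))
E
```

```text
t: 2.9
tcp_pos: [0.443, 0.0114, 0.1801]
tool_rot: [0.638, 0.77, -0.0, -0.0]
force: [-0.5, -0.8, 0.3]
finger_gap: 0.697
gripper_force: 0.0
[0.44293398 0.010357   0.18018719]
2125 ((0.44044798612594604, 0.001399807631969452), (0.017162255942821503, 0.1034269630908966), 10.501615524291992) [ 0.18489593 -0.9827581   0.43995738  0.00469783] 0.0852455735558971
```

View pics/w1.png

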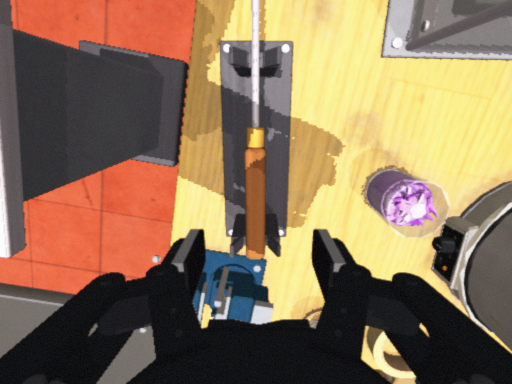

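The wrist view shows the handle from (256,148) to (256,258), parallel to the tool and nearly centred between the fingers. The rod fork is at (256,60) and the jar at (405,200).

```bash
python3 -m pendant '[[[0,-0.0045,0.0275,0,0,0,0.7],[0,0,0.0275,0,0,0,0.7],[0,0,0.0275,0,0,0,0.7],[0,0,0.0275,0,0,0,0.7],[0,0,0.0275,0,0,0,0.7],[0,0,0,0,0,0,0.7],[0,0,0,0,0,0,0],[0,0,0,0,0,0,0],[0,0,0,0,0,0,0],[0,0,0,0,0,0,0],[0,0,0,0,0,0,0],[0,0,0,0,0,0,0],[0,0,0,0,0,0,0],[0,0,0,0,0,0,0]]]' 100
python3 - <<'E'
from station import monitor
s=monitor.sense();print(s["q"].round(3),s["tcp_pos"].round(4),s["tool_rot"].round(4))
E
```

```text
t: 4.35
tcp_pos: [0.4404, 0.0093, 0.0717]
tool_rot: [0.639, 0.769, 0.0, 0.001]
force: [-0.6, -2.3, 6.3]
finger_gap: 0.192
gripper_force: 97.6
[-2.330e-01  6.180e-01  2.031e+00 -1.000e-03  4.900e-01 -4.160e-01] [0.4404 0.0093 0.0717] [6.394e-01 7.689e-01 4.000e-04 1.300e-03]
```

```bash
python3 -m pendant '[[[0,0,-0.01,0,0,0,0],[0,0,-0.02,0,0,0,0],[0,0,-0.03,0,0,0,0],[0,0,-0.036,0,0,0,0],[0,0,-0.036,0,0,0,0],[0,0,-0.036,0,0,0,0],[0,0,-0.036,0,0,0,0],[0,0,-0.036,0,0,0,0],[0,0,-0.03,0,0,0,0],[0,0,-0.02,0,0,0,0],[0,0,0,0,0,0,0],[0,0,0,0,0,0,0]]]' 110
python3 -m pendant '[[[0,0,0,0,0,0.4,0],[0,0,0,0,0,0.8,0],[0,0,0,0,0,0.8,0],[0,0,0,0,0,0.8,0],[0,0,0,0,0,0.8,0],[0,0,0,0,0,0.8,0],[0,0,0,0,0,0.8,0],[0,0,0,0,0,0.8,0],[0,0,0,0,0,0.8,0],[0,0,0,0,0,0.8,0],[0,0,0,0,0,0.8,0],[0,0,0,0,0,0.8,0],[0,0,0,0,0,0.8,0],[0,0,0,0,0,0.8,0],[0,0,0,0,0,0.8,0],[0,0,0,0,0,0.8,0],[0,0,0,0,0,0.8,0],[0,0,0,0,0,0.1,0],[0,0,0,0,0,0,0]]]'
cat >> h.py <<'E'
def plan(st,p,yaw,dip):
    """deltas: tool-frame shift (m and /0.8), and rotvec (/0.12) from state to pose"""
    Rt=R.from_euler('Z',yaw)*R.from_euler('Y',dip)*R.from_euler('X',np.pi)
    Rc=R.from_quat(st["tool_rot"]); d=Rc.inv().apply(np.array(p)-st["tcp_pos"])
    return (d/.8).round(4),((Rc.inv()*Rt).as_rotvec()/.12).round(3),Rt.inv().apply(np.array(p)-st["tcp_pos"]).round(4)/.8
E
python3 - <<'E'
from h import *
from station import monitor
st=monitor.sense();print(st["q"].round(3),st["gripper_force"])
xs=np.array([.987,.161,0]);piv=np.array([.6228,.2331,0])
print(plan(st,piv-xs*.104+[0,0,.34],np.radians(9.25),np.radians(35)),piv-xs*.104)
E
```

```text
t: 5.55
tcp_pos: [0.439, 0.0101, 0.3023]
tool_rot: [0.639, 0.769, 0.0, -0.0]
force: [-0.3, 0.2, -1.7]
finger_gap: 0.192
gripper_force: 107.4
t: 7.45
tcp_pos: [0.4389, 0.0099, 0.3013]
tool_rot: [0.997, 0.08, -0.001, -0.0]
force: [0.4, 0.8, -1.5]
finger_gap: 0.189
gripper_force: 107.3
[-0.233  0.2    1.799  0.     1.145  1.178] 107.34766244888306
(array([ 0.1411, -0.2387, -0.0485]), array([-0.013, -5.07 , -0.013]), array([ 0.088375, -0.238375, -0.120875])) [0.520152 0.216356 0.      ]
```

```bash
python3 -m pendant '[[[0.0176,-0.0298,-0.006,0,0,0,0],[0.0176,-0.0298,-0.006,0,0,0,0],[0.0176,-0.0298,-0.006,0,0,0,0],[0.0176,-0.0298,-0.006,0,0,0,0],[0.0176,-0.0298,-0.006,0,0,0,0],[0.0176,-0.0298,-0.006,0,0,0,0],[0.0176,-0.0298,-0.006,0,0,0,0],[0.0176,-0.0298,-0.006,0,0,0,0],[0,0,0,0,-0.634,0,0],[0,0,0,0,-0.634,0,0],[0,0,0,0,-0.634,0,0],[0,0,0,0,-0.634,0,0],[0,0,0,0,-0.634,0,0],[0,0,0,0,-0.634,0,0],[0,0,0,0,-0.634,0,0],[0,0,0,0,-0.634,0,0],[0,0,0,0,0,0,0],[0,0,0,0,0,0,0]]]'
python3 - <<'E'
from h import *
from station import monitor,eyes
st=monitor.sense();print(st["q"].round(3),st["gripper_force"])
xs=np.array([.987,.161,0]);piv=np.array([.6228,.2331,0])
print(plan(st,piv-xs*.104+[0,0,.34],np.radians(9.25),np.radians(35)),piv-xs*.104)
Rc=R.from_quat(st["tool_rot"]);tip=st["tcp_pos"]+Rc.apply([.21,0,.037]);print("tip pred",tip)
im=[]
for n in("top","side"):
    s=eyes.snapshot(n);np.savez(f"pics/{n}2.npz",**s)
    K=s["intrinsics"];c=R.from_quat(s["attitude"]).inv().apply(tip-s["eye"]);uv=K@c/c[2];print(n,uv[:2])
    x,y=(uv[:2]-[45,45]).astype(int);print(x,y)
    im.append(cv2.resize(s["pixels"][y:y+90,x:x+90,::-1],None,fx=4.4,fy=4.4,interpolation=cv2.INTER_CUBIC))
cv2.imwrite("pics/z2.png",np.hstack(im))
E
```

```text
t: 9.25
tcp_pos: [0.5211, 0.2158, 0.3396]
tool_rot: [0.951, 0.076, -0.299, 0.023]
force: [-0.5, 0.7, -1.4]
finger_gap: 0.19
gripper_force: 107.7
[0.186 0.63  1.108 0.018 2.012 1.601] 107.70321607589722
(array([-0.0011, -0.0009,  0.0002]), array([-0.018, -0.016, -0.018]), array([-0.001125, -0.000875,  0.00025 ])) [0.520152 0.216356 0.      ]
tip pred [0.67024414 0.23971946 0.18918393]
top [257.45105336 120.69668912]
212 75
side [264.10943171 211.98495326]
219 166
```

View pics/z2.png

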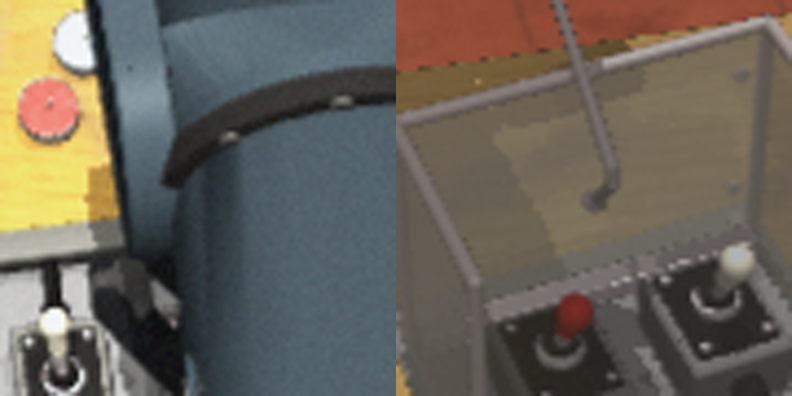

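The side crop shows the ball at (597,200) in the crop, which is (264.7,211.5) in the image against a predicted (264.1,212.0). It is over the guard and behind the red knob at (575,312). The top view is blocked by the arm.

```bash
python3 -m pendant '[[[0.0122,0,0.0174,0,0,0,0],[0.0122,0,0.0174,0,0,0,0],[0.0122,0,0.0174,0,0,0,0],[0.0122,0,0.0174,0,0,0,0],[0.0122,0,0.0174,0,0,0,0],[0.0122,0,0.0174,0,0,0,0],[0,0,0,0,0,0,0],[0,0,0,0,0,0,0]]]'
python3 - <<'E'
from h import *
from station import monitor,eyes
st=monitor.sense()
Rc=R.from_quat(st["tool_rot"]);tip=st["tcp_pos"]+Rc.apply([.21,0,.037]);print("tip pred",tip,st["force"])
s=eyes.snapshot("side")
K=s["intrinsics"];c=R.from_quat(s["attitude"]).inv().apply(tip-s["eye"]);uv=K@c/c[2];print(uv[:2])
x,y=(uv[:2]-[45,45]).astype(int);print(x,y)
cv2.imwrite("pics/z3.png",cv2.resize(s["pixels"][y:y+90,x:x+90,::-1],None,fx=6,fy=6,interpolation=cv2.INTER_CUBIC))
E
```

```text
t: 10.15
tcp_pos: [0.5211, 0.2159, 0.2396]
tool_rot: [0.951, 0.075, -0.298, 0.024]
force: [0.1, -1.1, -1.7]
finger_gap: 0.193
gripper_force: 107.7
tip pred [0.67051807 0.23976447 0.08933179] [ 0.08201262 -1.07116781 -1.70314822]
[263.77362587 247.14950841]
218 202
```

View pics/z3.png

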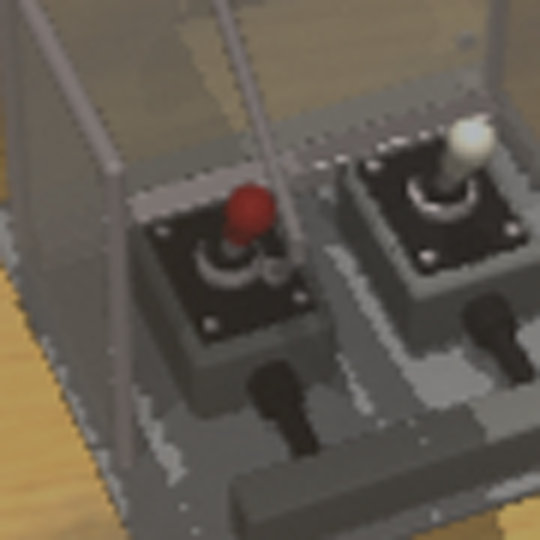

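The ball is at (275,270), about 15 mm straight behind the red knob at (250,210), and level with it. I'll pull now.

```bash
python3 -m pendant '[[[-0.0051,0,0.0036,0,0,0,0],[-0.0051,0,0.0036,0,0,0,0],[-0.0051,0,0.0036,0,0,0,0],[-0.0051,0,0.0036,0,0,0,0],[-0.0051,0,0.0036,0,0,0,0],[-0.0051,0,0.0036,0,0,0,0],[-0.0051,0,0.0036,0,0,0,0],[-0.0051,0,0.0036,0,0,0,0],[-0.0051,0,0.0036,0,0,0,0],[0,0,0,0,0,0,0],[0,0,0,0,0,0,0],[0,0,0,0,0,0,0]]]'
cat > look.py <<'E'
import sys
from h import *
from station import monitor,eyes
st=monitor.sense()
Rc=R.from_quat(st["tool_rot"]);tip=st["tcp_pos"]+Rc.apply([.21,0,.037]);print("tip pred",tip,st["force"])
s=eyes.snapshot("side");x,y=218,202
K=s["intrinsics"];c=R.from_quat(s["attitude"]).inv().apply(tip-s["eye"]);print((K@c/c[2])[:2])
H=cv2.cvtColor(s["pixels"],cv2.COLOR_RGB2HSV)
m=((H[...,0]<6)|(H[...,0]>174))&(H[...,1]>150)&(H[...,2]>70)
try:
    r=cen(m,(235,215),(275,255));print("red",r[:2],ray(s,*r[0],.092))
except Exception as e: print("no red")
cv2.imwrite(sys.argv[1],cv2.resize(s["pixels"][y:y+90,x:x+90,::-1],None,fx=6,fy=6,interpolation=cv2.INTER_CUBIC))
E
python3 look.py pics/z4.png
```

```text
t: 11.4
tcp_pos: [0.477, 0.2088, 0.2385]
tool_rot: [0.951, 0.075, -0.299, 0.024]
force: [0.0, -0.6, -2.1]
finger_gap: 0.193
gripper_force: 107.8
tip pred [0.62627413 0.23255362 0.08804785] [ 0.02377782 -0.59393748 -2.10584016]
[255.56450971 232.54300676]
red ((np.float64(252.69230769230768), np.float64(225.46153846153845)), 52) [0.60864191 0.2302788  0.092     ]
```

```bash
python3 -m pendant '[[[0.0051,0,-0.0036,0,0,0,0],[0.0051,0,-0.0036,0,0,0,0],[-0.0122,0,-0.0174,0,0,0,0],[-0.0122,0,-0.0174,0,0,0,0],[-0.0122,0,-0.0174,0,0,0,0],[-0.0122,0,-0.0174,0,0,0,0],[-0.0122,0,-0.0174,0,0,0,0],[-0.0122,0,-0.0174,0,0,0,0],[0,0,0,0,0,0,0],[0,0,0,0,0,0,0]]]'
python3 look.py pics/z5.png
```

```text
t: 12.45
tcp_pos: [0.4868, 0.2103, 0.3402]
tool_rot: [0.951, 0.075, -0.298, 0.024]
force: [-0.1, 1.4, -2.4]
finger_gap: 0.194
gripper_force: 107.8
tip pred [0.6361823  0.2340686  0.18992432] [-0.11047041  1.38941334 -2.44036697]
[257.24201304 200.12923213]
red ((np.float64(253.1917808219178), np.float64(226.94520547945206)), 73) [0.61309466 0.23038405 0.092     ]
```

View pics/z5.png

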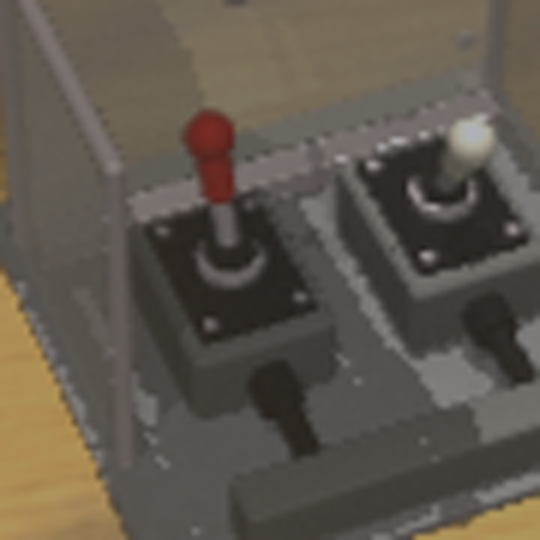

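Red is at (210,133) and leans fully to the front. White is at (470,140), unchanged. I'll level the hook and head back.

```bash
python3 -m pendant '[[[0,0,0,0,0.634,0,0],[0,0,0,0,0.634,0,0],[0,0,0,0,0.634,0,0],[0,0,0,0,0.634,0,0],[0,0,0,0,0.634,0,0],[0,0,0,0,0.634,0,0],[0,0,0,0,0.634,0,0],[0,0,0,0,0.634,0,0],[0,0,0,0,0,0,0]]]'
python3 - <<'E'
from h import *
from station import monitor
st=monitor.sense()
print(plan(st,[.4404,.0093,.302],np.arctan2(2*.6394*.7689,2*.6394**2-1),0))
E
```

```text
t: 13.4
tcp_pos: [0.4837, 0.21, 0.3397]
tool_rot: [0.997, 0.079, -0.002, 0.0]
force: [-1.0, 0.5, -2.2]
finger_gap: 0.187
gripper_force: 107.7
(array([-0.0928,  0.2392,  0.0475]), array([ -0.026,   0.026, -13.299]), array([-0.236875, -0.099   ,  0.047125]))
```

```bash
python3 -m pendant '[[[-0.0116,0.0299,0.006,0,0,0,0],[-0.0116,0.0299,0.006,0,0,0,0],[-0.0116,0.0299,0.006,0,0,0,0],[-0.0116,0.0299,0.006,0,0,0,0],[-0.0116,0.0299,0.006,0,0,0,0],[-0.0116,0.0299,0.006,0,0,0,0],[-0.0116,0.0299,0.006,0,0,0,0],[-0.0116,0.0299,0.006,0,0,0,0],[0,0,0,0,0,0,0]]]'
python3 -m pendant '[[[0,0,0,0,0,-0.5,0],[0,0,0,0,0,-0.8,0],[0,0,0,0,0,-0.8,0],[0,0,0,0,0,-0.8,0],[0,0,0,0,0,-0.8,0],[0,0,0,0,0,-0.8,0],[0,0,0,0,0,-0.8,0],[0,0,0,0,0,-0.8,0],[0,0,0,0,0,-0.8,0],[0,0,0,0,0,-0.8,0],[0,0,0,0,0,-0.8,0],[0,0,0,0,0,-0.8,0],[0,0,0,0,0,-0.8,0],[0,0,0,0,0,-0.8,0],[0,0,0,0,0,-0.8,0],[0,0,0,0,0,-0.8,0],[0,0,0,0,0,-0.8,0],[0,0,0,0,0,0,0],[0,0,0,0,0,0,0]]]'
python3 - <<'E'
from h import *
from station import monitor,eyes
st=monitor.sense()
print(plan(st,[.4404,.0093,.0717],np.arctan2(2*.6394*.7689,2*.6394**2-1),0))
Rc=R.from_quat(st["tool_rot"]);tip=st["tcp_pos"]+Rc.apply([.21,0,.037]);print("tip pred",tip)
im=[]
for n in("top","side"):
    s=eyes.snapshot(n)
    K=s["intrinsics"];c=R.from_quat(s["attitude"]).inv().apply(tip-s["eye"]);uv=K@c/c[2]
    x,y=np.maximum(uv[:2]-[45,45],0).astype(int);print(n,uv[:2],x,y)
    im.append(cv2.resize(s["pixels"][y:y+90,x:x+90,::-1],(396,396),interpolation=cv2.INTER_CUBIC))
cv2.imwrite("pics/z6.png",np.hstack(im))
E
```

```text
t: 14.3
tcp_pos: [0.4425, 0.0074, 0.3009]
tool_rot: [0.997, 0.077, -0.002, -0.0]
force: [-0.3, -0.5, -2.0]
finger_gap: 0.189
gripper_force: 107.8
t: 16.2
tcp_pos: [0.4435, 0.01, 0.3019]
tool_rot: [0.64, 0.768, -0.0, -0.001]
force: [-0.4, -0.3, -0.6]
finger_gap: 0.193
gripper_force: 107.9
(array([-0.0004, -0.0037,  0.2877]), array([-0.007, -0.006, -0.017]), array([-1.2500e-04, -4.0000e-03,  2.8775e-01]))
tip pred [0.40559262 0.21659258 0.26503744]
top [266.67288723 237.67570344] 221 192
side [226.00160099 105.19481843] 181 60
```

View pics/z6.png

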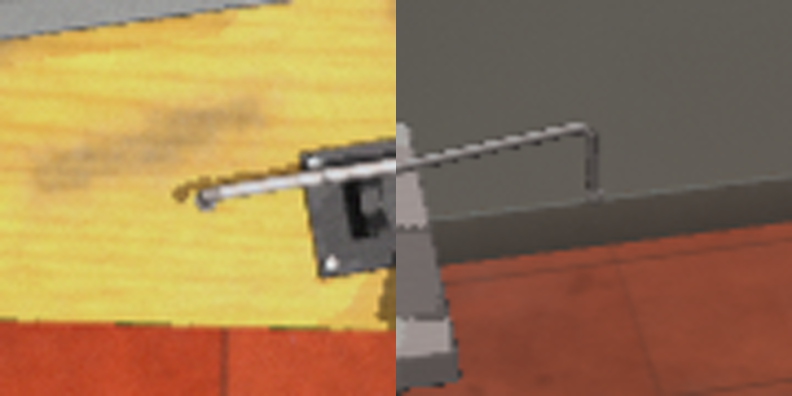

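Both views show the ball within 1 px of its predicted place, at (204,199) in the top crop and (596,200) in the side crop. The hook has not slipped in the grip, so I'll lower it to just above the forks.

```bash
python3 -m pendant '[[[0,-0.0037,0.02,0,0,0,0],[0,0,0.04,0,0,0,0],[0,0,0.04,0,0,0,0],[0,0,0.04,0,0,0,0],[0,0,0.04,0,0,0,0],[0,0,0.03,0,0,0,0],[0,0,0.02,0,0,0,0],[0,0,0.01,0,0,0,0],[0,0,0,0,0,0,0],[0,0,0,0,0,0,0],[0,0,0,0,0,0,0],[0,0,0,0,0,0,0]]]'
python3 - <<'E'
from h import *
from station import monitor,eyes
for i in range(3):
    st=monitor.sense();print(plan(st,[.4404,.0093,.0717],np.arctan2(2*.6394*.7689,2*.6394**2-1),0))
    s=eyes.snapshot("top")
Rc=R.from_quat(st["tool_rot"]);tip=st["tcp_pos"]+Rc.apply([.21,0,.037]);print("tip pred",tip)
E
```

```text
t: 17.5
tcp_pos: [0.4409, 0.009, 0.111]
tool_rot: [0.64, 0.769, 0.0, 0.001]
force: [0.3, -0.8, -0.9]
finger_gap: 0.191
gripper_force: 107.9
(array([ 0.0005, -0.0006,  0.0491]), array([ 0.016,  0.007, -0.004]), array([ 0.0005  , -0.0005  ,  0.049125]))
(array([ 0.0005, -0.0005,  0.049 ]), array([ 0.014,  0.006, -0.003]), array([ 0.000375, -0.000375,  0.049   ]))
(array([ 0.0004, -0.0004,  0.0488]), array([ 0.011,  0.005, -0.003]), array([ 0.000375, -0.00025 ,  0.048875]))
tip pred [0.40252735 0.21555125 0.07364689]
```

```bash
python3 -m pendant '[[[0,0,0.008,0,0,0,0],[0,0,0.008,0,0,0,0],[0,0,0.008,0,0,0,0],[0,0,0.008,0,0,0,0],[0,0,0.007,0,0,0,0],[0,0,0.005,0,0,0,0],[0,0,0.003,0,0,0,0],[0,0,0,0,0,0,0],[0,0,0,0,0,0,0]]]'
```

```text
t: 18.55
tcp_pos: [0.4404, 0.0091, 0.0726]
tool_rot: [0.64, 0.769, 0.0, 0.0]
force: [-0.4, -0.5, -1.2]
finger_gap: 0.191
gripper_force: 107.9
```

```bash
python3 -m pendant '[[[0,0,0.001,0,0,0,0],[0,0,0,0,0,0,0],[0,0,0,0,0,0,0.25],[0,0,0,0,0,0,0.3],[0,0,0,0,0,0,0.4],[0,0,0,0,0,0,0.6],[0,0,0,0,0,0,0.7],[0,0,0,0,0,0,0.7],[0,0,0,0,0,0,0.7],[0,0,-0.01,0,0,0,0.7],[0,0,-0.02,0,0,0,0.7],[0,0,-0.04,0,0,0,0.7],[0,0,-0.04,0,0,0,0.7],[0,0,-0.04,0,0,0,0.7],[0,0,-0.04,0,0,0,0.7],[0,0,0,0,0,0,0.7],[0,0,0,0,0,0,0.7]]]'
python3 - <<'E'
from h import *
from station import eyes
t=eyes.snapshot("top");s=eyes.snapshot("side")
cv2.imwrite("pics/z7.png",np.hstack([cv2.resize(t["pixels"][200:275,240:390,::-1],(400,200)),cv2.resize(s["pixels"][150:270,110:350,::-1],(400,200))]) )
s0=np.load("pics/side0.npz")["pixels"]
d=cv2.absdiff(s0,s["pixels"]).max(2)[160:215,150:240];print((d>40).sum())
E
```

```text
t: 20.25
tcp_pos: [0.4403, 0.0092, 0.2246]
tool_rot: [0.64, 0.769, 0.0, 0.001]
force: [-0.3, -0.6, 0.3]
finger_gap: 0.703
gripper_force: 0.0
271
```

View pics/z7.png

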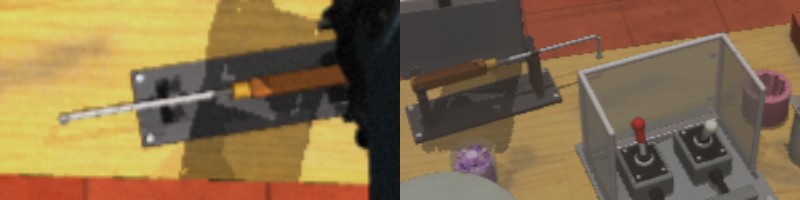

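The tip is back at (263.6,244.6) in the top view and (229,183) in the side view, the same as at the start. The hook lies in both forks, red leans to the front and white leans back.

```bash
python3 -c "
from station import job
print(job.sign_off())"
```

```text
the job is handed in; nothing more can be done
None
```

I pulled the red toggle over to the front with the hook, left the white one leaning back, laid the hook back in its rest as it lay, and handed the job in at about 20 s; the sign-off returned no verdict.

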